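# Hold a basket of bisque cups over the dust tub

### The job

Lift the teal basket with its two little clay cups up and off the prongs of the steel rack, and carry it over to the grey tub, keeping it level all the way so that both cups stay standing in it. Hold it there still and level in the air, centred over the tub with its underside about 8 cm above the tub's rim, so that I can brush the dust off the cups: finish while still holding it, do not put it down or let go. Do not disturb the other things on the bench.

Things in the scene. Friction and masses are not known exactly. Their poses are not given: they have to be found in the camera images.
- basket: teal basket, 220 to 370 g. Origin: centre of the tray's underside, z up. Tray 100 (x) x 130 (y) mm, rim 22 mm high, 3 mm floor, low divider at y = 0. Uprights at y = +61 and -61 mm carry a cross bar along y, 14 (x) x 130 (y) mm, 115 to 125 mm above the origin. It hangs level by this bar on the rack, origin 55 mm above the rack's, axes as the rack's within a few degrees
- basket_grip (a point): point in the pale wooden grip block on the middle of the basket's cross bar, right above the basket's origin, 155 mm above the underside, with the basket's axes. The block is 30 (x) x 22 (y) mm and reaches from 30 mm below this point (the bar's top) to 20 mm above it
- rack: fixed dark steel stand. Origin: on the bench straight below the hanging place, z up. Two bright 8 mm square prongs point along its -x at y = +32 and -32 mm, their top 170 mm above the bench; the basket's bar lies across both. Post and 90 mm wide head, up to 174 mm high, at x = 87 to 109 mm; foot 12 mm high, 150 x 170 mm
- rack_tips (a point): midway between the tops of the prongs' upturned tips, which stand 14 mm above the prongs, 6 mm thick, with the bar behind them; same axes as the rack. Lift the basket more than 14 mm (at about 60 mm the cups would touch the prongs from below), then draw it off along the rack's -x by at least 80 mm before raising or turning it
- tub: fixed round grey plastic tub, open on top, empty. Origin: centre of its underside on the bench; 50 mm high, 256 mm wide outside at the rim, walls 4 mm. It and the rack may stand either way round, left or right
- tub_rim (a point): centre of the tub's mouth, at rim height, 50 mm above the bench
- cup_a: loose unglazed pinkish clay cup standing in the basket's +y half, 46 mm wide at the rim, 48 mm high, about 50 to 100 g. Origin: centre of its underside, z up through the mouth
- cup_b: the same kind of cup, in the basket's -y half
- vase: bystander: loose cream vase, 80 mm wide, 115 mm high; origin at the centre of its underside
- jar: bystander: loose white jar with a black cap, 60 mm wide, 85 mm high; origin at the centre of its underside
- brush: bystander: loose flat brush with a wooden handle, 130 mm long, lying on the bench; origin at its underside, handle to its -x
- bowl: bystander: loose brown clay bowl, 120 mm wide, 50 mm high; origin at the centre of its underside
- ginger_jar: bystander: loose pinkish lidded jar, 110 mm wide, 142 mm high; origin at the centre of its underside
- kiln_tiles: bystander: loose pale slab, 130 x 100 x 30 mm; origin at the centre of its underside
Things that resemble listed ones, but are neither listed nor needed, are in the scene too. What is shaped like the basket but yellow is not meant. What is shaped like the cup_a but orange is not meant.

How it is judged:
By the outcome, as a careful person would: the job done as asked, in the order asked, and still so for the second after the job is handed in, while the arm keeps its last pose, push and grip.
It also fails if it takes over 48 s, if anything falls off the work surface, if the arm or the gripper's body presses on something with over 40 N, if the wrist force passes 120 N, or if a joint passes its speed limit or range.

### The arm

A 6-joint arm with a two-finger parallel gripper is mounted at the origin on the work surface. World frame = base frame: x ahead of the robot, y to its left, z up, the work surface at z = 0. Lengths are in m, angles in rad, forces in N, time in s.
With the tool pointing down it reaches from about 0.2 to 0.875 m from the base axis. Payload 3.4 kg.
Tool frame: the origin (TCP) lies at the very end of the fingers, on their centre line; the grasp point (between the pads) lies 19 mm behind it; z points along the fingers, y is the direction in which the jaws open and shut (so a half turn about z gives the same grasp; the last joint's range is limited). The gripper opens to 94 mm and grips with 3 to 60 N. Pads are 16 mm wide; open, the fingers measure 119 mm over their backs; the gripper's body (75 mm by 177 mm) begins 78 mm behind the grasp point.
Start: joints at [-1.32, 0.276, 1.505, -0, 1.361, -0.121], TCP at [0.209, -0.536, 0.205] pointing down, gripper open.
Joint ranges: [-2.89, 2.89], [-0.75, 2.08], [0.22, 2.7], [-1.18, 4.32], [0.11, 2.71], [-2.7, 2.7]. Speed limits (rad/s): [2.57, 2.57, 3.14, 3.14, 3.14, 3.14].

### API

Orientations are given as a rotation vector (axis times angle).
In Python, from cell import ctrl gives the robot as it stands.
- The arm moves only by the shell command python3 -m handwheel 'ROWS'. ROWS is text: rows parted by semicolons, each of 7 numbers parted by spaces: the turn, a rotation vector about the tool's x, y, z in rad, then the shift along the tool's x, y, z in mm, then the opening, from 0 (shut) to 1 (fully open). A call has 1 to 20 rows; each row shifts and turns the pose as measured when the row begins, along the tool's axes as they then stand; what a row does not reach is not made up. A row lasts 1/8 s, in which the tool goes at most 62.5 mm and 10.7 degrees, less where a joint would pass 70% of its speed; a pose out of reach is approached as far as the arm can. A call with a gripper value outside its range is refused whole. The fingers move at their own pace and stop on an object; the grip force is fixed at half the most. Time passes only in rows, so rows that do not move let the fingers close. It gives the time, the measured TCP pose, the force and the opening at its end, in the units of the state.
- ctrl.observe(): the state, without advancing time (a new reading comes with each control period).
- ctrl.snapshot(name): name is "scene" or "top"; returns a dict with "color" (400x640x3 uint8, blue, green, red), "intrinsics" (3x3 intrinsics, pixels), "extrinsics" (4x4, takes a point from camera to world coordinates). Camera axes: x right, y up, looking along -z (the intrinsics and any distortion apply to the point x, -y, -z); pixel columns grow to the right and rows downward; lengths in m; the calibration is good to about 2 mm. A picture is of the moment at which its call begins. There is no depth.
- ctrl.sign_off(): hands the job in, once; it reports no verdict.
The state is a dict: "t": time; "joint_pos": joint angles; "joint_vel": joint speeds; "joint_efforts": joint torques, N m; "tcp_pos": TCP position; "orientation": TCP orientation; "wrist_force": force on the tool from outside, world axes, zero at the start; "ft_torque": the same for the moment, N m; "opening": finger opening in m.
Only numpy, scipy, OpenCV 4.12 (cv2) and the standard library are available. Lean on these libraries where they do the work, as an engineer would, in place of code of your own. Each camera call takes 0.05 s, during which the arm holds its last target.

## Working session

There is one attempt and no reset: what is moved stays moved. The work goes in short steps, Python scripts to look and compute and a shell command to move; the robot and the scene stay as the last step left them, time stands still between calls to the robot, and variables do not carry over. Pictures are saved under pics/ and viewed, and the job is handed in when it is done.

```bash
ls; mkdir -p pics; python3 - <<'E'
from cell import ctrl
import cv2
for n in("scene","top"):
    s=ctrl.snapshot(n); cv2.imwrite(f"pics/{n}0.png",s["color"]); print(n,s["intrinsics"],s["extrinsics"],[k for k in s])
print(ctrl.observe())
E
```

```text
pics
scene [[463.74485327   0.         313.17857776]
 [  0.         463.74485327 194.57019527]
 [  0.           0.           1.        ]] [[-0.2793003  -0.80627249  0.52145567  1.18792119]
 [ 0.96017834 -0.23847387  0.14556018  0.1745922 ]
 [ 0.00699238  0.54134544  0.84077121  1.25898949]
 [ 0.          0.          0.          1.        ]] ['color', 'intrinsics', 'extrinsics']
top [[390.80273717   0.         316.38990162]
 [  0.         390.80273717 198.80472987]
 [  0.           0.           1.        ]] [[ 0.01547115  0.9926224  -0.12025562  0.33733933]
 [-0.99951665  0.01859673  0.02491248  0.00740417]
 [ 0.02696505  0.11981207  0.99243033  1.42674709]
 [ 0.          0.          0.          1.        ]] ['color', 'intrinsics', 'extrinsics']
{'t': 0.1, 'joint_pos': array([-1.32001642e+00,  2.76513501e-01,  1.50594486e+00,  2.76347305e-05,
        1.36072034e+00, -1.20975582e-01]), 'joint_vel': array([-0.00141464, -0.00332044, -0.00326026,  0.00074054, -0.00237036,
        0.00056803]), 'joint_efforts': array([ 1.73190409e-03, -4.05454946e+01, -2.37780529e+01,  7.01830653e-02,
        2.98798503e-02, -4.17730951e-05]), 'tcp_pos': array([ 0.20876578, -0.53523979,  0.20472624]), 'orientation': array([-3.08592138e+00, -5.80293571e-01,  1.19163580e-04]), 'wrist_force': array([-0.53913177, -0.15224889, -0.63920445]), 'ft_torque': array([-0.00895219,  0.00466749,  0.03910709]), 'opening': 0.09395283488821381}
```

View pics/scene0.png

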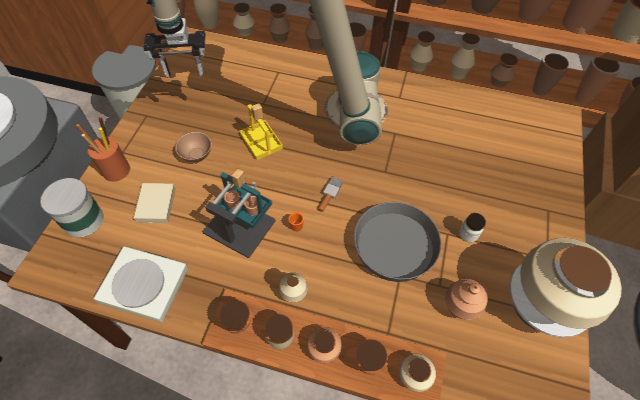

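View pics/top0.png

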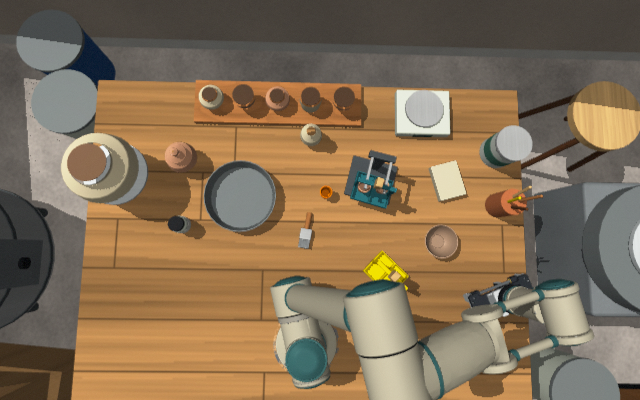

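Basket candidates: the teal one on the steel rack (top 372,188 / scene 243,200), and the yellow look-alike (top 386,268 / scene 262,137). Cup candidates: two pinkish cups in the teal basket, and an orange loose cup (top 326,192), which is not meant. By the description I choose the teal basket. The tub is at top (240,196) / scene (397,242). Next, close crops.

```bash
python3 - <<'E'
import cv2,numpy as np
a=cv2.imread("pics/top0.png")[140:220,330:430]; b=cv2.imread("pics/scene0.png")[155:260,190:290]
cv2.imwrite("pics/ct.png",cv2.resize(a,None,fx=7,fy=7,interpolation=cv2.INTER_CUBIC))
cv2.imwrite("pics/cs.png",cv2.resize(b,None,fx=5.5,fy=5.5,interpolation=cv2.INTER_CUBIC))
E
```

```text
(no output)
```

View pics/ct.png

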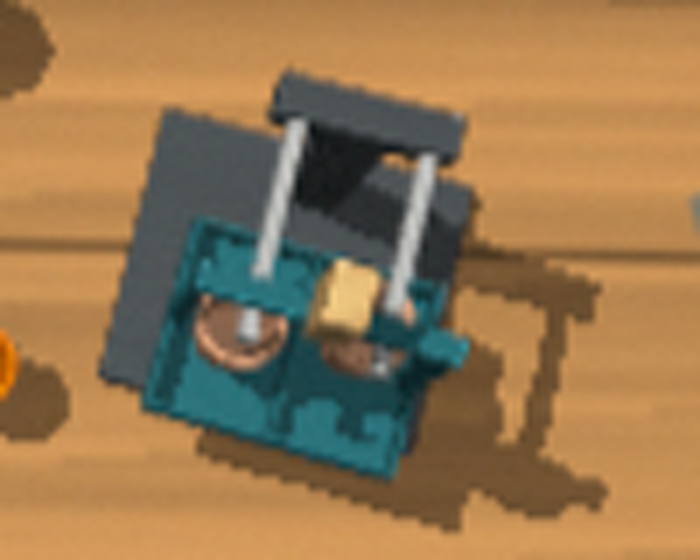

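View pics/cs.png

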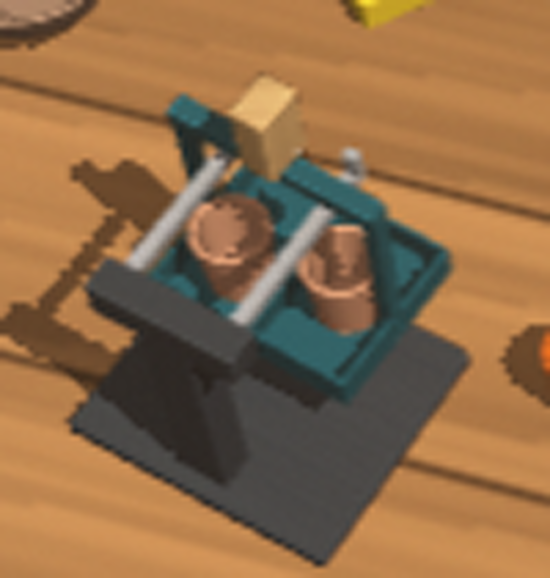

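The crops confirm the choice: the teal basket hangs on the prongs with two pinkish cups in it, and the block is pale (top-crop 345,300). The prongs point towards the robot and slightly to its left. Next I fit the poses.

```bash
cat > h.py <<'E'
import numpy as np,cv2
from scipy.optimize import least_squares
K={"scene":np.array([[463.74485327,0,313.17857776],[0,463.74485327,194.57019527],[0,0,1]]),"top":np.array([[390.80273717,0,316.38990162],[0,390.80273717,198.80472987],[0,0,1]])}
E={"scene":np.array([[-0.2793003,-0.80627249,0.52145567,1.18792119],[0.96017834,-0.23847387,0.14556018,0.1745922],[0.00699238,0.54134544,0.84077121,1.25898949],[0,0,0,1]]),"top":np.array([[0.01547115,0.9926224,-0.12025562,0.33733933],[-0.99951665,0.01859673,0.02491248,0.00740417],[0.02696505,0.11981207,0.99243033,1.42674709],[0,0,0,1]])}
def proj(c,P):
    P=np.atleast_2d(P); q=(P-E[c][:3,3])@E[c][:3,:3]; q=q*[1,-1,-1]; u=q@K[c].T; return u[:,:2]/u[:,2:]
def ray(c,uv,z):
    d=np.linalg.inv(K[c])@[uv[0],uv[1],1]; d=E[c][:3,:3]@(d*[1,-1,-1]); o=E[c][:3,3]; return o+d*(z-o[2])/d[2]
def T(p,P,z0=0):
    x,y,a=p; c,s=np.cos(a),np.sin(a); P=np.atleast_2d(np.asarray(P,float)); return np.c_[x+c*P[:,0]-s*P[:,1],y+s*P[:,0]+c*P[:,1],P[:,2]+z0]
E
python3 - <<'E'
from h import *
t=lambda u,v:((u+.5)/7-.5+330,(v+.5)/7-.5+140)
s=lambda u,v:((u+.5)/5.5-.5+190,(v+.5)/5.5-.5+155)
B=[("top",t(195,215),(.05,.065,.022)),("top",t(145,410),(-.05,.065,.022)),("top",t(393,478),(-.05,-.065,.022)),
("scene",s(452,262),(-.05,.065,.022)),("scene",s(347,398),(.05,.065,.022)),
("scene",s(265,75),(-.015,-.011,.175)),("scene",s(300,95),(-.015,.011,.175)),("scene",s(232,108),(.015,-.011,.175)),
("top",t(340,258),(.015,.011,.175)),("top",t(383,268),(.015,-.011,.175))]
f=lambda p:np.concatenate([proj(c,T(p[:3],[P],.055))[0]-uv for c,uv,P in B])
r=least_squares(f,[.4,-.15,-.25],loss='soft_l1');print("basket",r.x.round(4));print(f(r.x).reshape(-1,2).round(1).tolist())
R=[("top",t(290,68),(.109,.045,.174)),("top",t(468,118),(.109,-.045,.174)),("scene",s(88,287),(.109,-.045,.174)),
("top",t(165,108),(.15,.085,.012)),("top",t(100,380),(0,.085,.012)),("top",t(478,188),(.15,-.085,.012)),
("scene",s(470,357),(0,.085,.012)),("scene",s(322,562),(.15,.085,.012)),("scene",s(75,425),(.15,-.085,.012))]
g=lambda p:np.concatenate([proj(c,T(p[:3],[np.array(P)-([p[3],0,0] if P[2]<.02 else [0,0,0])]))[0]-uv for c,uv,P in R])
q=least_squares(g,[.4,-.15,-.25,.05],loss='soft_l1');print("rack",q.x.round(4));print(g(q.x).reshape(-1,2).round(1).tolist())
# tub: fit ellipse of rim
for n,uv in(("top",(240,196)),("scene",(397,242))): print(n,ray(n,uv,.05))
a=[cv2.imread("pics/top0.png"),cv2.imread("pics/scene0.png")]
th=np.linspace(0,2*np.pi,100);C=ray("top",(240,196),.05)
out=[]
for n,im,(x0,y0,x1,y1) in(("top",a[0],(330,140,430,220)),("scene",a[1],(190,155,290,260))):
    k=5; im=cv2.resize(im[y0:y1,x0:x1],None,fx=k,fy=k,interpolation=cv2.INTER_CUBIC)
    def L(P,col):
        u=((proj(n,P)-[x0,y0]+.5)*k-.5); cv2.polylines(im,[u.round().astype(int)],True,col,1)
    b=r.x
    for z in(.022,): L(T(b,[(-.05,-.065,z),(.05,-.065,z),(.05,.065,z),(-.05,.065,z)],.055),(0,0,255))
    for z in(.125,.175): L(T(b,[(-.015,-.011,z),(.015,-.011,z),(.015,.011,z),(-.015,.011,z)],.055),(255,0,255))
    L(T(b,[(-.007,-.065,.125),(.007,-.065,.125),(.007,.065,.125),(-.007,.065,.125)],.055),(0,255,255))
    L(T(q.x[:3],[(.087,-.045,.174),(.109,-.045,.174),(.109,.045,.174),(.087,.045,.174)]),(0,255,0))
    for y in(.032,-.032): L(T(q.x[:3],[(.087,y,.17),(-.01,y,.17),(-.02,y,.184)]),(255,255,255))
    out.append(im)
h=max(i.shape[0] for i in out);
out=[cv2.copyMakeBorder(i,0,h-i.shape[0],0,0,cv2.BORDER_CONSTANT) for i in out]
o=np.hstack(out);print(o.shape);cv2.imwrite("pics/ov.png",cv2.resize(o,(800,int(h*800/o.shape[1]))))
E
```

```text
basket [ 0.5408 -0.2192 -0.2709]
[[0.1, -0.5], [-0.4, -1.3], [-0.1, -0.5], [0.1, -1.8], [-0.3, -1.8], [0.2, -0.8], [0.3, -0.9], [-0.5, 0.8], [-0.5, -0.6], [0.1, -0.1]]
rack [ 0.5399 -0.2168 -0.2367  0.0293]
[[-0.8, 0.1], [0.2, -0.2], [-0.6, -0.5], [0.2, -0.6], [-0.3, -0.7], [-0.1, -0.5], [0.9, -1.1], [0.5, -0.0], [-1.1, -0.7]]
top [0.50908774 0.24301555 0.05      ]
scene [0.52662972 0.24536004 0.05      ]
(525, 1000, 3)
```

View pics/ov.png

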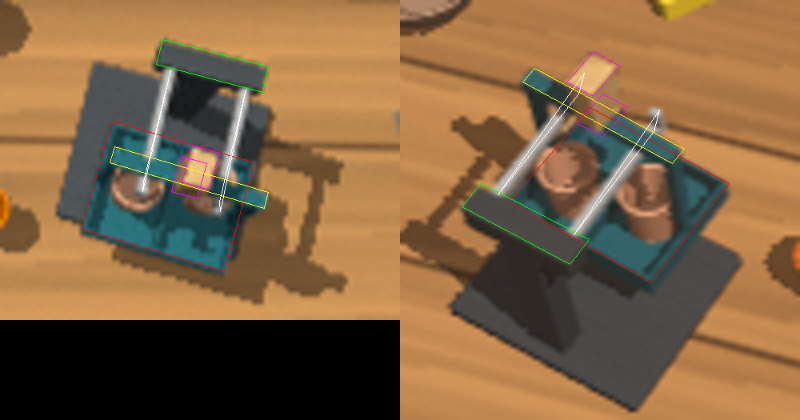

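```bash
python3 - <<'E'
from h import *
th=np.linspace(0,2*np.pi,360,endpoint=False)
obs={}
for n,(cx,cy) in(("top",(240,196)),("scene",(397,242))):
    im=cv2.imread(f"pics/{n}0.png"); hsv=cv2.cvtColor(im,cv2.COLOR_BGR2HSV)
    m=((hsv[...,1]<70)).astype(np.uint8); 
    nb,l,st,_=cv2.connectedComponentsWithStats(m); print(n,st[l[cy,cx]])
    c=cv2.findContours((l==l[cy,cx]).astype(np.uint8),cv2.RETR_EXTERNAL,cv2.CHAIN_APPROX_NONE)[0][0]
    h=cv2.convexHull(c)[:,0]; obs[n]=h
def f(p):
    # hull of projected rim circle + base? rim only
    res=[]
    for n,h in obs.items():
        u=proj(n,np.c_[p[0]+.128*np.cos(th),p[1]+.128*np.sin(th),0*th+.05]).astype(np.float32)
        res+=[cv2.pointPolygonTest(u.reshape(-1,1,2),(float(a),float(b)),True) for a,b in h]
    return np.array(res)
r=least_squares(f,[.52,.244],loss='soft_l1',diff_step=1e-3);print(r.x,np.abs(f(r.x)).mean())
for n in obs:
    o={n:obs[n]}; obs2=obs; 
    def g(p): 
        global obs; obs=o; v=f(p); obs=obs2; return v
    q=least_squares(g,[.52,.244],loss='soft_l1',diff_step=1e-3);print(n,q.x,np.abs(g(q.x)).mean())
from scipy.spatial.transform import Rotation as R
print(R.from_rotvec([-3.08592138e+00,-5.80293571e-01,1.19e-4]).as_matrix().round(3))
for n,uv,z in(("top",(326,194),.0),("top",(311,134),.0),("top",(305,235),0),("top",(442,241),0),("top",(178,225),0),("top",(386,268),0.),("top",(448,180),.03),("top",(180,155),.1)):print(uv,ray(n,uv,z).round(3))
E
```

```text
top [ 204  160   72   72 4051]
scene [ 354  202   87   80 5391]
[0.51430406 0.24397084] 0.6667753231593997
top [0.51147424 0.24511424] 0.3149064477428123
scene [0.51688168 0.24305274] 0.5923248452135738
[[ 0.932  0.363 -0.   ]
 [ 0.363 -0.932  0.002]
 [ 0.    -0.002 -1.   ]]
(326, 194) [ 0.529 -0.064  0.   ]
(311, 134) [ 0.755 -0.004  0.   ]
(305, 235) [0.377 0.011 0.   ]
(442, 241) [ 0.363 -0.491  0.   ]
(178, 225) [0.405 0.47  0.   ]
(386, 268) [ 0.263 -0.284  0.   ]
(448, 180) [ 0.585 -0.508  0.03 ]
(180, 155) [0.641 0.445 0.1  ]
```

Tub centre is about (0.514, 0.244). The basket is at (0.541, -0.218) with yaw -0.27, and the rack's yaw is -0.24. I grip the block across the basket's y, which means turning the tool +0.64 about its z. First a rise and turn.

```bash
python3 -m handwheel '0 0 0.128 0 0 -20 1;0 0 0.128 0 0 -20 1;0 0 0.128 0 0 -20 1;0 0 0.128 0 0 -20 1;0 0 0.128 0 0 -20 1;0 0 0 0 0 0 1'
cat > d.py <<'E'
import sys,numpy as np
from cell import ctrl
from scipy.spatial.transform import Rotation as R
o=ctrl.observe();M=R.from_rotvec(o["orientation"]).as_matrix()
tgt=np.array([float(v) for v in sys.argv[1:4]]);yaw=float(sys.argv[4])
W=np.array([[np.cos(yaw),np.sin(yaw),0],[np.sin(yaw),-np.cos(yaw),0],[0,0,-1]])
print("t",o["t"],"tcp",o["tcp_pos"].round(4),"yaw",np.arctan2(M[1,0],M[0,0]).round(4),"tilt",M[:,2].round(4),"open",o["opening"].round(4),"F",o["wrist_force"].round(2),"j",o["joint_pos"].round(2))
print("shift mm",(M.T@(tgt-o["tcp_pos"])*1000).round(1),"turn",R.from_matrix(M.T@W).as_rotvec().round(4))
E
python3 d.py .541 -.218 .26 -.27
```

```text
t: 0.85
tcp_pos: [0.2083, -0.5335, 0.3037]
orientation: [-3.1, 0.449, 0.006]
wrist_force: [-0.4, 0.2, 0.1]
opening: 0.0938Traceback (most recent call last):
  File "d.py", line 7, in <module>
    print("t",o["t"],"tcp",o["tcp_pos"].round(4),"yaw",np.arctan2(M[1,0],M[0,0]).round(4),"tilt",M[:,2].round(4),"open",o["opening"].round(4),"F",o["wrist_force"].round(2),"j",o["joint_pos"].round(2))
                                                                                                                        ^^^^^^^^^^^^^^^^^^
AttributeError: 'float' object has no attribute 'round'
```

```bash
sed -i 's/o\["opening"\].round(4)/round(o["opening"],4)/' d.py; python3 d.py .541 -.218 .26 -.27
```

```text
t 0.85 tcp [ 0.2083 -0.5335  0.3037] yaw -0.2878 tilt [-0.0025  0.0098 -0.9999] open 0.0938 F [-0.37  0.15  0.09] j [-1.32  0.24  1.31 -0.    1.6   0.54]
shift mm [ 229.7 -396.6   45.9] turn [-0.0087  0.0051 -0.0178]
```

```bash
python3 -m handwheel '-0.0087 0.005 -0.018 19 -33 2;' 2>&1 | head -3; python3 -m handwheel '-0.009 0.005 -0.018 19 -33 2 1;0 0 0 19 -33 2 1;0 0 0 19 -33 2 1;0 0 0 19 -33 2 1;0 0 0 19 -33 2 1;0 0 0 19 -33 2 1;0 0 0 19 -33 2 1;0 0 0 19 -33 2 1;0 0 0 19 -33 2 1;0 0 0 19 -33 2 1;0 0 0 19 -33 2 1;0 0 0 0 0 0 1'; python3 d.py .541 -.218 .26 -.27
```

```text
validation failed for argument at $[0]...
t: 2.35
tcp_pos: [0.5067, -0.2217, 0.2636]
orientation: [-3.101, 0.378, 0.032]
wrist_force: [-1.0, 0.1, -0.3]
opening: 0.094
t 2.35 tcp [ 0.5067 -0.2217  0.2636] yaw -0.2424 tilt [-0.0182  0.0203 -0.9996] open 0.094 F [-0.99  0.1  -0.27] j [-0.54  0.23  1.43  0.01  1.51  1.27]
shift mm [ 32.5 -11.7   3. ] turn [-0.015   0.0227  0.0274]
```

```bash
python3 -m handwheel '-0.015 0.023 0.027 16 -6 0 1;0 0 0 16 -6 0 1;0 0 0 0 0 0 1'; python3 d.py .541 -.218 .26 -.27; python3 - <<'E'
from h import *
from cell import ctrl
for n in("top","scene"):cv2.imwrite(f"pics/{n}1.png",ctrl.snapshot(n)["color"])
a=cv2.imread("pics/top1.png")[130:230,310:430]; b=cv2.imread("pics/scene1.png")[130:230,190:310]
cv2.imwrite("pics/c1.png",cv2.resize(np.hstack([a,b]),None,fx=3.3,fy=5,interpolation=cv2.INTER_CUBIC)) if 0 else cv2.imwrite("pics/c1.png",cv2.resize(np.hstack([a,b]),None,fx=3.3,fy=3.3,interpolation=cv2.INTER_CUBIC))
E
```

```text
t: 2.72
tcp_pos: [0.5392, -0.2193, 0.2607]
orientation: [3.113, -0.418, -0.008]
wrist_force: [0.6, -0.1, -0.5]
opening: 0.0939
t 2.725 tcp [ 0.5392 -0.2193  0.2607] yaw -0.2671 tilt [-5.3e-03 -1.0e-04 -1.0e+00] open 0.0939 F [ 0.64 -0.07 -0.54] j [-0.5   0.26  1.39 -0.    1.5   1.33]
shift mm [ 1.4 -1.7  0.7] turn [0.0015 0.0051 0.0029]
```

View pics/c1.png

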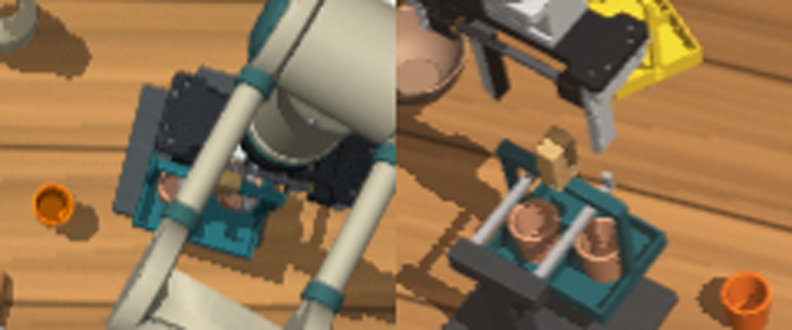

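The scene crop shows the open fingers at (490,90) and (600,135), with the block at (557,160) below and between them, so they are aligned. Descending to TCP z of about 0.194.

```bash
python3 -m handwheel '0.0015 0.005 0.003 1 -2 14 1;0 0 0 0 0 18 1;0 0 0 0 0 18 1;0 0 0 0 0 12 1;0 0 0 0 0 0 1'; python3 d.py .541 -.218 .194 -.27
```

```text
t: 3.45
tcp_pos: [0.5367, -0.2183, 0.1946]
orientation: [-3.112, 0.428, 0.004]
wrist_force: [-0.2, 0.3, 1.0]
opening: 0.094
t 3.45 tcp [ 0.5367 -0.2183  0.1946] yaw -0.2732 tilt [-0.0027  0.001  -1.    ] open 0.094 F [-0.19  0.27  0.98] j [-0.51  0.29  1.51 -0.    1.34  1.34]
shift mm [ 4.1 -1.4  0.6] turn [-0.0002  0.0029 -0.0032]
```

```bash
python3 -m handwheel '0 0.003 -0.003 4 -1 0 1;0 0 0 0 0 0 0.5;0 0 0 0 0 0 0;0 0 0 0 0 0 0;0 0 0 0 0 0 0;0 0 0 0 0 0 0;0 0 0 0 0 0 0;0 0 0 0 0 0 0'; python3 d.py .541 -.218 .194 -.27;python3 - <<'E'
from h import *
from cell import ctrl
for n in("top","scene"):cv2.imwrite(f"pics/{n}2.png",ctrl.snapshot(n)["color"])
a=cv2.imread("pics/top2.png")[130:230,310:430]; b=cv2.imread("pics/scene2.png")[130:230,190:310]
cv2.imwrite("pics/c2.png",cv2.resize(np.hstack([a,b]),None,fx=3.3,fy=3.3,interpolation=cv2.INTER_CUBIC))
E
```

```text
t: 4.45
tcp_pos: [0.5423, -0.219, 0.1968]
orientation: [3.112, -0.422, 0.007]
wrist_force: [-0.1, 0.4, -0.3]
opening: 0.0273
t 4.45 tcp [ 0.5423 -0.219   0.1968] yaw -0.2699 tilt [ 0.0042 -0.002  -1.    ] open 0.0273 F [-0.14  0.42 -0.31] j [-0.5   0.29  1.5   0.    1.34  1.34]
shift mm [-1.5 -0.7  2.8] turn [ 0.0008 -0.0046  0.0001]
```

View pics/c2.png

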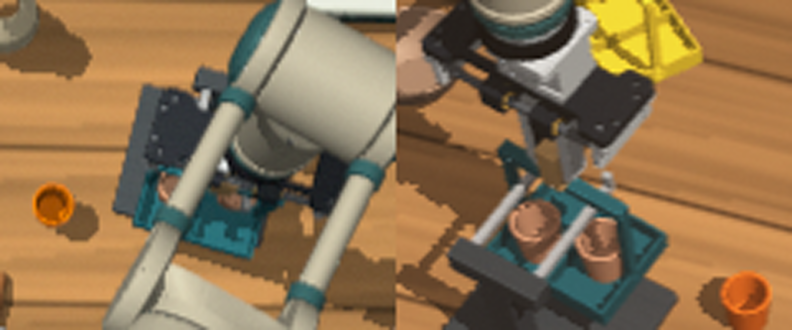

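Opening is 27 mm and the fingers are still closing on the block. I wait a little longer and correct z to 0.195.

```bash
python3 -m handwheel '0 0 0 0 0 0 0;0 0 0 0 0 0 0;0 0 0 0 0 0 0;0 0 0 0 0 0 0'; python3 d.py .5415 -.219 .22 -.27
```

```text
t: 5.05
tcp_pos: [0.5421, -0.2197, 0.1968]
orientation: [3.111, -0.423, 0.007]
wrist_force: [-0.0, -1.7, 0.9]
opening: 0.022
t 5.05 tcp [ 0.5421 -0.2197  0.1968] yaw -0.2702 tilt [ 0.004  -0.0029 -1.    ] open 0.022 F [-0.04 -1.66  0.88] j [-0.5   0.29  1.5  -0.    1.34  1.34]
shift mm [ -0.7  -0.5 -23.2] turn [ 0.0017 -0.0046 -0.0002]
```

Gripped at 22 mm, the block's width. Underside is TCP minus 0.142. I lift about 32 mm, slowly.

```bash
python3 -m handwheel '0 0 0 0 0 -4 0;0 0 0 0 0 -7 0;0 0 0 0 0 -7 0;0 0 0 0 0 -7 0;0 0 0 0 0 -5 0;0 0 0 0 0 -2 0;0 0 0 0 0 0 0'; python3 d.py .5421 -.2197 .23 -.27;python3 - <<'E'
from h import *
from cell import ctrl
for n in("top","scene"):cv2.imwrite(f"pics/{n}3.png",ctrl.snapshot(n)["color"])
a=cv2.imread("pics/top3.png")[130:230,310:430]; b=cv2.imread("pics/scene3.png")[130:230,190:310]
cv2.imwrite("pics/c3.png",cv2.resize(np.hstack([a,b]),None,fx=3.3,fy=3.3,interpolation=cv2.INTER_CUBIC))
E
```

```text
t: 5.92
tcp_pos: [0.5408, -0.2181, 0.2286]
orientation: [-3.112, 0.423, 0.001]
wrist_force: [-0.4, 0.0, -3.9]
opening: 0.0216
t 5.925 tcp [ 0.5408 -0.2181  0.2286] yaw -0.2699 tilt [-4.e-04  8.e-04 -1.e+00] open 0.0216 F [-0.42  0.01 -3.93] j [-0.5   0.28  1.45  0.    1.42  1.34]
shift mm [ 1.7  1.2 -1.4] turn [-0.0007  0.0006  0.0001]
```

View pics/c3.png

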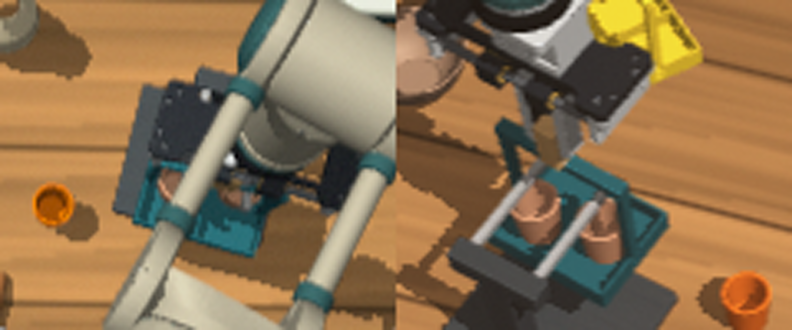

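Lifted 32 mm with a load of 3.9 N. Both cups are standing and the bar is clear of the tips. Now I draw it off along the rack's -x, which is tool -x with +0.3 mm of y per 10 mm.

```bash
python3 -m handwheel '0 0 0 -3 0 0 0;0 0 0 -6 0.2 0 0;0 0 0 -9 0.3 0 0;0 0 0 -10 0.3 0 0;0 0 0 -10 0.3 0 0;0 0 0 -7 0.2 0 0;0 0 0 -3 0.1 0 0;0 0 0 0 0 0 0'; python3 d.py .438 -.1935 .2286 -.27
```

```text
t: 7.02
tcp_pos: [0.4893, -0.2053, 0.2283]
orientation: [-3.112, 0.423, 0.004]
wrist_force: [0.3, -0.7, -4.5]
opening: 0.0219
t 7.025 tcp [ 0.4893 -0.2053  0.2283] yaw -0.2702 tilt [-0.0021  0.0015 -1.    ] open 0.0219 F [ 0.28 -0.7  -4.52] j [-0.53  0.2   1.55  0.    1.39  1.31]
shift mm [-52.6   2.4  -0.2] turn [-0.0009  0.0024 -0.0002]
```

```bash
python3 -m handwheel '0 0.002 0 -3 0.2 0 0;0 0 0 -7 0.3 0 0;0 0 0 -10 0.5 0 0;0 0 0 -10 0.5 0 0;0 0 0 -10 0.5 0 0;0 0 0 -8 0.4 0 0;0 0 0 -4 0 0 0;0 0 0 0 0 0 0'; python3 d.py .438 -.1935 .272 -.27;python3 - <<'E'
from h import *
from cell import ctrl
for n in("top","scene"):cv2.imwrite(f"pics/{n}4.png",ctrl.snapshot(n)["color"])
a=cv2.imread("pics/top4.png")[130:250,310:430]; b=cv2.imread("pics/scene4.png")[110:230,190:310]
cv2.imwrite("pics/c4.png",cv2.resize(np.hstack([a,b]),None,fx=3.3,fy=3.3,interpolation=cv2.INTER_CUBIC))
E
```

```text
t: 8.02
tcp_pos: [0.4349, -0.1928, 0.2284]
orientation: [-3.112, 0.423, -0.0]
wrist_force: [0.4, -0.0, -5.0]
opening: 0.0219
t 8.025 tcp [ 0.4349 -0.1928  0.2284] yaw -0.2703 tilt [ 2.e-04  7.e-04 -1.e+00] open 0.0219 F [ 0.41 -0.03 -4.97] j [-0.56  0.11  1.66  0.    1.37  1.28]
shift mm [  3.2  -0.2 -43.6] turn [-0.0008  0.     -0.0003]
```

View pics/c4.png

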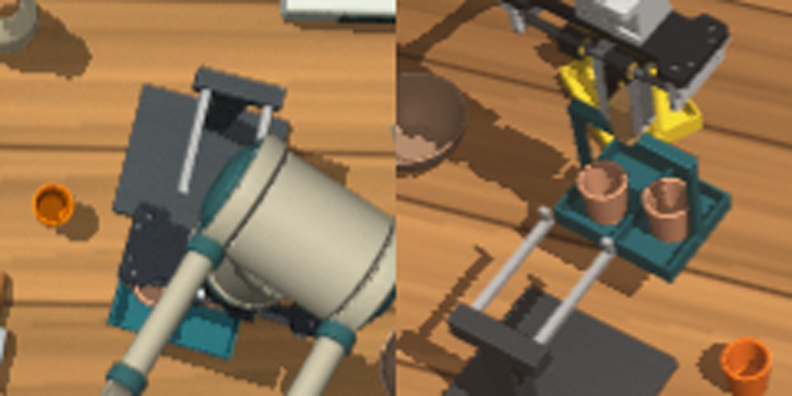

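The bar is off both prongs (tips at scene crop 545,213 and 607,243, now beyond the tray), and the cups are upright. Raising.

```bash
python3 -m handwheel '0 0 0 -2 0 -3 0;0 0 0 -2 0 -7 0;0 0 0 0 0 -9 0;0 0 0 0 0 -9 0;0 0 0 0 0 -9 0;0 0 0 0 0 -7 0;0 0 0 0 0 -3 0;0 0 0 0 0 0 0'; python3 d.py .514 .244 .272 -.27
```

```text
t: 9.12
tcp_pos: [0.4325, -0.1925, 0.2794]
orientation: [3.113, -0.423, 0.004]
wrist_force: [-0.0, -0.1, -4.4]
opening: 0.0218
t 9.125 tcp [ 0.4325 -0.1925  0.2794] yaw -0.2698 tilt [ 2.4e-03 -4.0e-04 -1.0e+00] open 0.0218 F [-0.01 -0.1  -4.45] j [-0.57  0.08  1.57  0.    1.49  1.27]
shift mm [ -37.8 -442.4    7.4] turn [-0.0002 -0.0024  0.0002]
```

```bash
python3 -m handwheel '0 -0.002 0 0 -3 0 0;0 0 0 -1 -6 0 0;0 0 0 -1 -9 0 0;0 0 0 -1 -12 0 0;0 0 0 -1 -14 0 0;0 0 0 -1 -14 0 0;0 0 0 -1 -14 0 0;0 0 0 -1 -14 0 0'; python3 d.py .514 .244 .276 -.27
```

```text
t: 10.12
tcp_pos: [0.4491, -0.1009, 0.2786]
orientation: [-3.111, 0.422, 0.002]
wrist_force: [0.3, -0.5, -4.8]
opening: 0.0218
t 10.125 tcp [ 0.4491 -0.1009  0.2786] yaw -0.2698 tilt [-0.0011  0.0027 -1.    ] open 0.0218 F [ 0.32 -0.48 -4.83] j [-0.37  0.07  1.59  0.    1.49  1.47]
shift mm [ -29.4 -349.7    3.5] turn [-0.0023  0.0017  0.0002]
```

```bash
python3 -m handwheel '-0.002 0.002 0 -1 -14 0 0;0 0 0 -1 -14 0 0;0 0 0 -1 -14 0 0;0 0 0 -1 -14 0 0;0 0 0 -1 -14 0 0;0 0 0 -1 -14 0 0;0 0 0 -1 -14 0 0;0 0 0 -1 -14 0 0;0 0 0 -1 -14 0 0;0 0 0 -1 -14 0 0'; python3 d.py .514 .244 .276 -.27
```

```text
t: 11.38
tcp_pos: [0.4789, 0.0467, 0.2786]
orientation: [-3.113, 0.422, -0.001]
wrist_force: [0.0, 0.1, -4.9]
opening: 0.0218
t 11.375 tcp [0.4789 0.0467 0.2786] yaw -0.2695 tilt [ 8.e-04 -1.e-04 -1.e+00] open 0.0218 F [ 0.04  0.1  -4.95] j [-0.05  0.1   1.56 -0.    1.49  1.79]
shift mm [ -18.7 -199.5    2.6] turn [-0.0001 -0.0008  0.0005]
```

```bash
python3 -m handwheel '0 0 0 -1 -14 0 0;0 0 0 -1 -14 0 0;0 0 0 -1.4 -14 0 0;0 0 0 -1.4 -14 0 0;0 0 0 -1.4 -14 0 0;0 0 0 -1.4 -14 0 0;0 0 0 -1.4 -14 0 0;0 0 0 -1.4 -14 0 0;0 0 0 -1.4 -14 0 0;0 0 0 -1 -12 0 0;0 0 0 -1 -9 0 0;0 0 0 0 -6 0 0;0 0 0 0 -3 0 0;0 0 0 0 0 0 0'; python3 d.py .514 .244 .272 -.27
```

```text
t: 13.12
tcp_pos: [0.5094, 0.2122, 0.2781]
orientation: [3.112, -0.42, 0.001]
wrist_force: [0.3, -0.5, -4.8]
opening: 0.0216
t 13.125 tcp [0.5094 0.2122 0.2781] yaw -0.2686 tilt [ 3.0e-04 -1.3e-03 -1.0e+00] open 0.0216 F [ 0.27 -0.52 -4.79] j [ 0.27  0.21  1.42 -0.    1.51  2.11]
shift mm [ -4.  -31.9   6. ] turn [ 0.0011 -0.0007  0.0014]
```

```bash
python3 -m handwheel '0.001 0 0 -1 -5 1 0;0 0 0 -1 -8 1 0;0 0 0 -1 -8 2 0;0 0 0 -1 -7 1 0;0 0 0 0 -4 1 0;0 0 0 0 0 0 0;0 0 0 0 0 0 0'; python3 d.py .514 .244 .272 -.27;python3 - <<'E'
from h import *
from cell import ctrl
for n in("top","scene"):cv2.imwrite(f"pics/{n}5.png",ctrl.snapshot(n)["color"])
a=cv2.imread("pics/top5.png")[130:270,170:310]; b=cv2.imread("pics/scene5.png")[130:290,320:480]
cv2.imwrite("pics/c5.png",np.hstack([cv2.resize(i,(400,400),interpolation=cv2.INTER_CUBIC) for i in(a,b)]))
E
```

```text
t: 14.0
tcp_pos: [0.5143, 0.246, 0.2715]
orientation: [3.113, -0.421, 0.001]
wrist_force: [0.5, -0.7, -5.0]
opening: 0.0222
t 14.0 tcp [0.5143 0.246  0.2715] yaw -0.2692 tilt [ 3.e-04 -7.e-04 -1.e+00] open 0.0222 F [ 0.49 -0.66 -4.96] j [ 0.32  0.24  1.39 -0.    1.51  2.16]
shift mm [ 0.2  2.  -0.5] turn [ 0.0006 -0.0005  0.0008]
```

View pics/c5.png

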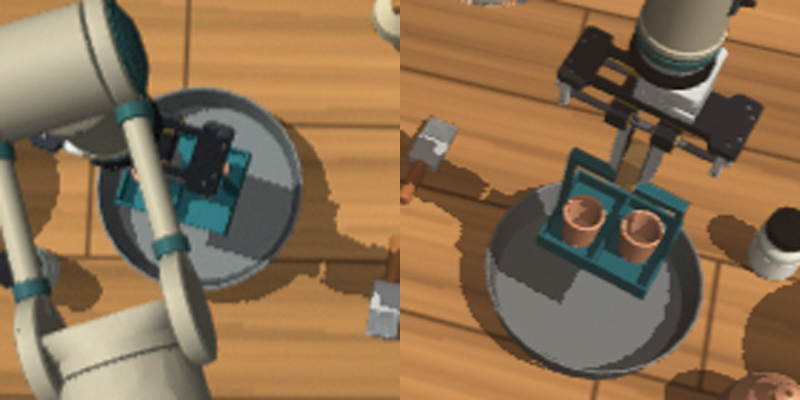

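View pics/scene5.png

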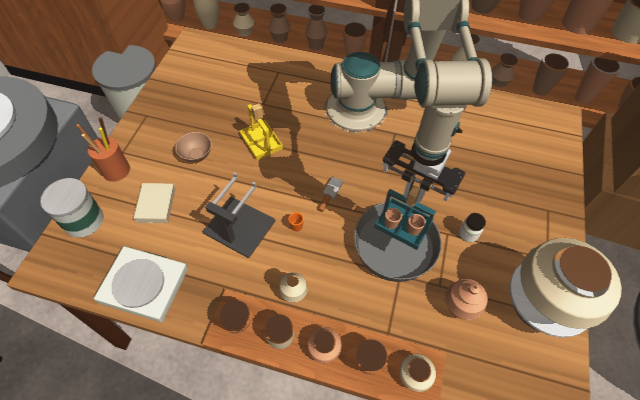

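```bash
python3 - <<'E'
from h import *
o=[]
for n,(x0,y0,s) in(("top",(205,155,80)),("scene",(360,180,90))):
    k=400/s; im=cv2.resize(cv2.imread(f"pics/{n}5.png")[y0:y0+s,x0:x0+s],(400,400),interpolation=cv2.INTER_CUBIC)
    def L(P,c): cv2.polylines(im,[((proj(n,P)-[x0,y0]+.5)*k-.5).round().astype(int)],True,c,1)
    p=(.514,.245,-.27)
    for z in(0,.022): L(T(p,[(-.05,-.065,z),(.05,-.065,z),(.05,.065,z),(-.05,.065,z)],.1295),(0,0,255))
    L(T(p,[(-.007,-.065,.125),(.007,-.065,.125),(.007,.065,.125),(-.007,.065,.125)],.1295),(0,255,255))
    t=np.linspace(0,6.28,60); L(np.c_[.514+.128*np.cos(t),.244+.128*np.sin(t),0*t+.05],(0,255,0)); o.append(im)
cv2.imwrite("pics/ov5.png",np.hstack(o))
E
```

```text
(no output)
```

View pics/ov5.png

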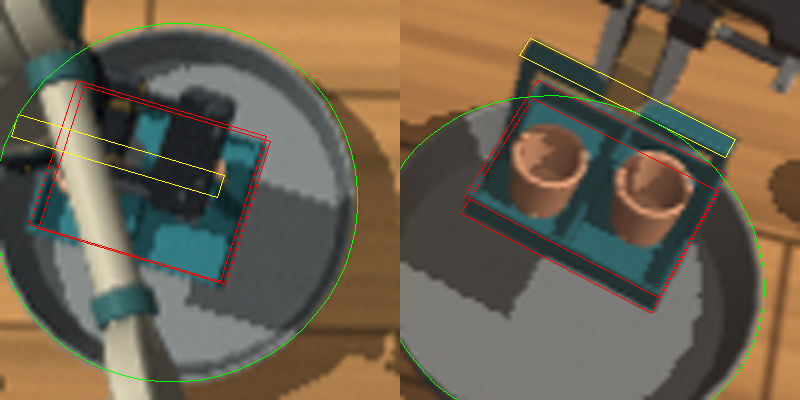

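The overlay of a level basket at the expected pose matches in both views, and both cups are standing. I let it settle, check that it is still, and hand in.

```bash
python3 -m handwheel '0 0 0 0 1 0 0;0 0 0 0 0 0 0;0 0 0 0 0 0 0;0 0 0 0 0 0 0'; python3 d.py .514 .244 .272 -.27; python3 - <<'E'
from cell import ctrl
print(abs(ctrl.observe()["joint_vel"]).max()); print(ctrl.sign_off())
E
```

```text
t: 14.6
tcp_pos: [0.514, 0.2443, 0.2719]
orientation: [3.112, -0.423, 0.001]
wrist_force: [0.1, -0.0, -4.8]
opening: 0.0218
t 14.6 tcp [0.514  0.2443 0.2719] yaw -0.2702 tilt [ 8.e-04 -6.e-04 -1.e+00] open 0.0218 F [ 0.1  -0.02 -4.81] j [ 0.32  0.24  1.4  -0.    1.51  2.16]
shift mm [ 0.1  0.3 -0.1] turn [ 0.0004 -0.0009 -0.0002]
0.001502459123892969
the job is handed in; nothing more can be done
None
```

The teal basket is off the rack and held still over the grey tub, and the job is handed in at about 14.6 s. I gripped it by its wooden block, lifted it 32 mm and drew it about 107 mm off the prongs. Then I raised it and carried it level to the tub.

**Last checks:**
- **Position:** the gripper is within 0.5 mm of the tub centre I measured. The tub's two camera fits differed by about 5 mm and I used the combined fit, so the true centring is good to a few mm.
- **Height:** the underside is about 80 mm above the rim by calculation.
- **Level:** the tool's tilt is under 0.001 rad. An overlay of a level basket matched both camera views to about a pixel (roughly 3 mm).
- **Holding:** the arm is still, with a steady load of 4.8 N and the grip at 22 mm, the block's width.
- **Cups and bystanders:** both cups stand in the basket. Nothing else on the bench looked moved in the last picture.

No check failed.

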